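Lock the keyhole fixture plate onto its base

ROBOT

A 6-joint arm with a two-finger parallel gripper is mounted at the origin on a cart in front of the work surface, level with it; the furniture and walls round the work are solid. World frame = base frame: x ahead of the robot, y to its left, z up, the work surface at z = 0. Lengths are in m, angles in rad, forces in N, time in s.
With the tool pointing down it reaches from about 0.35 to 0.85 m from the base axis. Payload 8.1 kg.
Tool frame: the origin (TCP) lies midway between the tips of the shut fingers; the grasp point (between the pads) lies 19 mm behind it; z points along the fingers, y is the line along which they close (so a half turn about z gives the same grasp; the last joint's range is limited). The gripper opens to 93 mm and grips with 3 to 60 N. Pads are 15 mm wide; open, the fingers measure 128 mm over their backs; the gripper's body (75 mm by 188 mm) begins 65 mm behind the grasp point.
Start: joints at [-1.237, 0.13, 1.488, -0, 1.523, -0.085], TCP at [0.244, -0.548, 0.219] pointing down, gripper open.
Joint ranges: [-2.96, 2.96], [-0.89, 2.26], [0.02, 2.5], [-1.34, 4.48], [0, 2.73], [-2.66, 2.66]. Speed limits (rad/s): [2.39, 2.39, 2.79, 3.14, 3.14, 3.14].

INTERFACE

Orientations are given as a rotation vector (axis times angle).
In Python, from plant import read_state, read_camera, camera_model, close_job gives the robot as it stands. The module is installed in compiled form; this text tells all that it offers.
- The arm moves only by the tool carry_out, never from a script. Its argument "moves" is a list of rows, each an object of numbers: "jaw": the finger opening in m, from 0 to 0.093; "dx", "dy", "dz": the shift along the tool's x, y, z in m; "yaw": the turn about the tool's z in rad. In form: [{"jaw": .., "dx": .., "dy": .., "dz": .., "yaw": ..}, ...]. A call has 1 to 8 rows; each row shifts and turns the commanded pose from where the row before left it, along the tool's axes as they then stand; what a row does not reach is not made up. A row lasts 1/8 s, in which the tool goes at most 62.5 mm and 10.7 degrees, less where a joint would pass 70% of its speed; a pose out of reach is approached as far as the arm can. A call is refused whole if a number of a shift passes 0.0625 or a number of a turn 0.188, either way. A call with a gripper value outside its range is refused whole. The fingers move at their own pace and stop on an object; "grip_force" is the grip in N (left out, the last holds). Time passes only in rows, so rows that do not move let the fingers close. It gives the time, the measured TCP pose, the force, the opening and the grip force at its end, in the units of the state.
- read_state(): the state, without advancing time (a new reading comes with each control period).
- read_camera(name): name is "scene" or "top" or "wrist"; returns the picture (400x640x3 uint8, red, green, blue); there is no depth.
- camera_model(name): a dict with "camera_matrix" (3x3 intrinsics, pixels), "view" (4x4, takes a point from world to camera coordinates). Camera axes: x right, y up, looking along -z (the intrinsics and any distortion apply to the point x, -y, -z); pixel columns grow to the right and rows downward; lengths in m; the calibration is good to about 2 mm. A picture is of the moment at which its call begins: read the wrist's pose just before it. camera_model takes no time and is no camera call; for the wrist camera it gives the pose at the moment of the call.
- close_job(): hands the job in; it is judged then, once.
The state is a dict: "t": time; "q": joint angles; "dq": joint speeds; "joint_torque": joint torques, N m; "tool_pos": TCP position; "orientation": TCP orientation; "force": force on the tool from outside, world axes, zero at the start; "wrist_torque": the same for the moment, N m; "opening": finger opening in m; "gripper_force": force on a finger pad.
Only numpy, scipy, OpenCV 4.12 (cv2) and the standard library are available. Lean on these libraries where they do the work, as an engineer would, in place of code of your own. Each camera call takes 0.05 s, during which the arm holds its last target. There are 200 camera calls.

TASK

Pick up the loose keyhole plate by its black handle, lower it over the two screw heads of the aluminium base until it lies flat, and slide it along under the heads until it is fully home and the spring plunger has snapped up into the plate's round hole. Feel your way in and never force the base; let go of the plate and leave the other things where they are.

Things in the scene. Friction and masses are not known exactly. Their poses are not given: they have to be found in the camera images.
- plate: bare steel plate, 123x56x4 mm (x -52..71); origin under the handle, z up, +x = its leading end. Black upright handle 12 (x) x 42 (y) mm, top at z 48. On the centre line 17 mm keyhole holes at x 37 and -21, each with a 10 mm slot 20 mm towards -x; 13 mm plunger hole at x 57.5. Four 8 mm posts near the corners. About 0.35 kg
- base: aluminium block fixed to the worktop, 162 (x) x 70 (y) x 16 mm high, origin centre of its underside, z up; the plate is slid towards its +x. In its middle channel lies a dark strip, top flush with the block, carrying two screws 58 mm apart and, at the +x end, the plunger. The strip is clamped fast anywhere in 15 mm of adjustment along x, not measured: find it by feel
- seat (a point): point on top of the base (z 16 mm, 29 mm towards -x of its middle), axes as the base. The plate drops over the heads with its origin on this x line, somewhere 2.5 to 17.5 mm towards +x from here (play about 2 mm every way); home is 20 mm farther +x than that, hard stop at 21.5. Heads 13 mm wide, flat, underside 5, top 9.5 mm above the base; shanks 7 mm
- plunger (a joint): brass cone-topped spring plunger, 12 mm wide, 42 mm towards +x from the nearer screw; 0 = up (4 mm above the base), grows in m as it is pressed down, 0.004 = flush. The plate's leading edge rides onto it about 2 mm after the slide begins, taking 5 to 12 N along the slide; at the hard stop it springs up into the plate's round hole. Pressing the base with over 40 N spoils the job
- loupe: black eye loupe, 37 mm across, 33 mm high, upright, origin under its centre; bystander, leave alone
- marker: blue and white marker lying flat, 138 mm long along its y, origin under its middle; bystander, leave alone
- tweezers: steel tweezers lying flat, 130 mm long along its y, origin under its middle; bystander, leave alone

How it is judged:
By the outcome, as a careful person would: the job done as asked, in the order asked, and still so for the second after the job is handed in, with the robot touching nothing.
It also fails if it takes over 72 s, if anything falls off the work surface, if the arm or the gripper's body presses on something with over 40 N, if the wrist force passes 120 N, or if a joint passes its speed limit or range.

## Working session

There is one attempt and no reset: what is moved stays moved. The work goes in short steps, Python scripts to look and compute and a tool call to move; the robot and the scene stay as the last step left them, time stands still between calls to the robot, and variables do not carry over. Pictures are saved under pics/ and viewed, at most 10 in all, crops included, and the job is handed in when it is done.

Besides the shell and the picture viewer there is one more tool, called after ">>>" by a JSON object that holds its "api" and its "payload", one argument or row to a line. carry_out: Moves the arm, as the interface text tells. Its arguments: {"type":"object","properties":{"moves":{"type":"array","items":{"type":"object","properties":{"jaw":{"type":"number"},"dx":{"type":"number"},"dy":{"type":"number"},"dz":{"type":"number"},"yaw":{"type":"number"}}}},"grip_force":{"type":"number"}},"required":["moves"]}

```bash
mkdir -p pics; python3 - <<'E'
from plant import *
import cv2
s=read_state(); print(s['t'],s['tool_pos'],s['orientation'],s['opening'])
for n in ['scene','top']:
    im=read_camera(n); cv2.imwrite(f'pics/{n}0.png',im[:,:,::-1])
    m=camera_model(n); print(n,m)
E
```

```text
0.0 [ 0.24380866 -0.5476147   0.21759847] [-3.07120555e+00 -6.52688200e-01  4.11054047e-04] 0.09328276404877932
scene {'camera_matrix': array([[423.6033304 ,   0.        , 317.41791071],
       [  0.        , 423.6033304 , 191.8388605 ],
       [  0.        ,   0.        ,   1.        ]]), 'view': array([[-0.71540404, -0.69845274, -0.01899546,  0.36996328],
       [ 0.46957352, -0.50074603,  0.72715481, -0.28611958],
       [-0.51739517,  0.51128972,  0.68621065, -0.9085244 ],
       [ 0.        ,  0.        ,  0.        ,  1.        ]])}
top {'camera_matrix': array([[382.54575712,   0.        , 318.44354824],
       [  0.        , 382.54575712, 196.89900935],
       [  0.        ,   0.        ,   1.        ]]), 'view': array([[-0.02946076, -0.99948796, -0.01248494,  0.03069864],
       [ 0.9968563 , -0.03029767,  0.07320905, -0.53037459],
       [-0.07354983, -0.0102889 ,  0.99723847, -1.16949037],
       [ 0.        ,  0.        ,  0.        ,  1.        ]])}
```

View pics/top0.png

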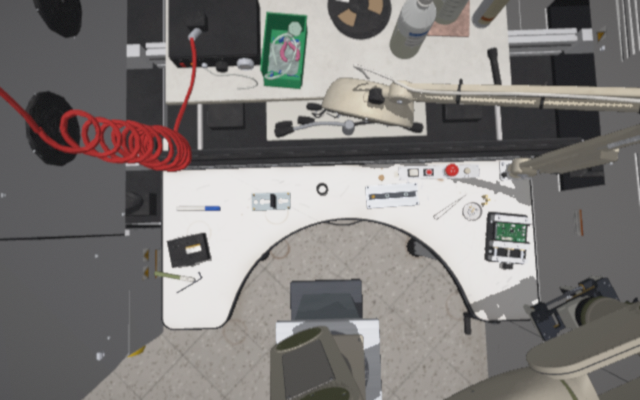

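View pics/scene0.png

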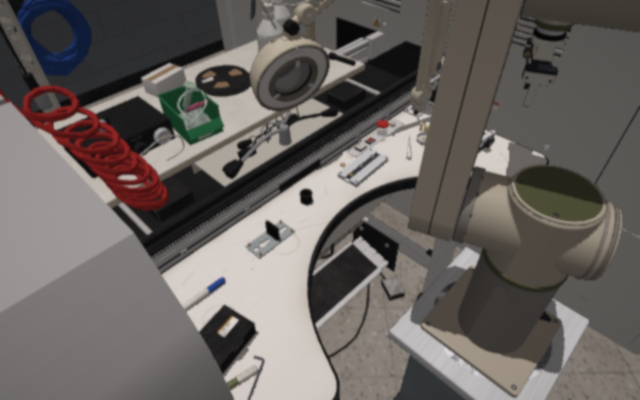

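The top view shows the plate with its black handle near (271,201), the loupe at (322,188), the base with its dark strip near (391,195), the marker at (198,208) and the tweezers at (450,206). I'll enlarge the crop and measure.

```bash
cat > h.py <<'E'
from plant import *
import numpy as np, cv2
def ray(m,u,v,z):
    K=m['camera_matrix'];V=m['view'];R=V[:3,:3];t=V[:3,3]
    d=np.linalg.inv(K)@[u,v,1.]; d=R.T@(d*[1,-1,-1]); c=-R.T@t
    return c+d*(z-c[2])/d[2]
def px(m,p):
    K=m['camera_matrix'];V=m['view']; c=V[:3,:3]@p+V[:3,3]; q=K@(c*[1,-1,-1]); return q[:2]/q[2]
E
python3 - <<'E'
from h import *
im=cv2.imread('pics/top0.png'); m=camera_model('top')
c=cv2.resize(im[170:225,240:440],None,fx=4,fy=4,interpolation=cv2.INTER_CUBIC)
cv2.imwrite('pics/crop0.png',c)
g=cv2.cvtColor(im,cv2.COLOR_BGR2GRAY)
for n,(x0,x1,y0,y1),z in [('plate',(246,298,188,215),.004),('base',(358,424,178,214),.016)]:
    sub=g[y0:y1,x0:x1]; mask=(sub<200).astype(np.uint8)
    mask=cv2.morphologyEx(mask,cv2.MORPH_CLOSE,np.ones((3,3)))
    cs,_=cv2.findContours(mask,cv2.RETR_EXTERNAL,cv2.CHAIN_APPROX_NONE)
    k=max(cs,key=cv2.contourArea); r=cv2.minAreaRect(k); b=cv2.boxPoints(r)+[x0,y0]
    P=np.array([ray(m,u,v,z) for u,v in b]); print(n,b.round(1).tolist(),P.round(4)[:,:2].tolist(),P.mean(0).round(4))
for p in [(271,201),(391,195),(322,188)]: print(ray(m,*p,.01).round(3))
E
```

```text
plate [[252.0, 193.0], [290.0, 193.0], [290.0, 210.0], [252.0, 210.0]] [[0.5509, 0.2244], [0.5473, 0.1043], [0.4936, 0.1056], [0.4972, 0.2253]] [0.5223 0.1649 0.004 ]
base [[367.8, 193.2], [415.9, 189.7], [416.4, 196.7], [368.3, 200.2]] [[0.5381, -0.1392], [0.5445, -0.289], [0.5228, -0.2896], [0.5163, -0.1399]] [ 0.5304 -0.2144  0.016 ]
[0.523 0.164 0.01 ]
[ 0.531 -0.212  0.01 ]
[0.559 0.003 0.01 ]
```

View pics/crop0.png

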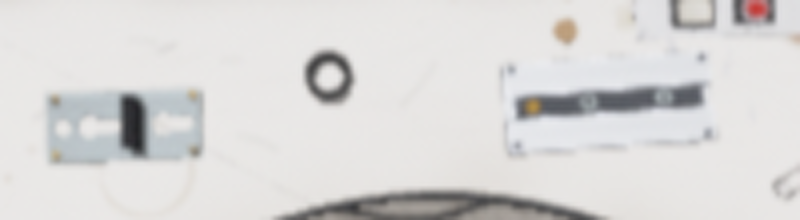

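The crop shows the plate with its round hole at the left end (64,128), so plate +x points to about world +y. The base's brass plunger is also at its left end (533,106), so base +x is about +y as well. The moves so far need about a 26° yaw first, then about 0.72 m of travel.

>>> {"api": "carry_out", "payload": {
  "moves": [
    {"yaw":0.15},
    {"yaw":0.15},
    {"yaw":0.15,"dx":0.01,"dy":-0.028},
    {"dx":0.02,"dy":-0.056},
    {"dx":0.02,"dy":-0.056},
    {"dx":0.02,"dy":-0.056},
    {"dx":0.02,"dy":-0.056},
    {"dx":0.02,"dy":-0.056}
  ]
}}

```text
invalid input at $.moves[0]: expected keys jaw, dx, dy, dz, yaw
```

>>> {"api": "carry_out", "payload": {
  "moves": [
    {"dx":0.02,"dy":-0.056},
    {"dx":0.02,"dy":-0.056},
    {"dx":0.02,"dy":-0.056},
    {"dx":0.02,"dy":-0.056},
    {"dx":0.02,"dy":-0.056},
    {"dx":0.02,"dy":-0.056},
    {"dx":0.02,"dy":-0.056},
    {}
  ]
}}

```text
invalid input at $.moves[0]: expected keys jaw, dx, dy, dz, yaw
```

```bash
python3 - <<'E'
from h import *
from scipy.spatial.transform import Rotation as R
s=read_state(); m=camera_model('wrist'); im=read_camera('wrist'); cv2.imwrite('pics/w1.png',im[:,:,::-1])
print(s['t'],s['tool_pos'],R.from_rotvec(s['orientation']).as_matrix().round(4),s['q'],s['force'])
np.savez('w1.npz',K=m['camera_matrix'],V=m['view'])
E
```

```text
0.1 [ 0.24383308 -0.54765386  0.21769223] [[ 9.136e-01  4.066e-01 -5.000e-04]
 [ 4.066e-01 -9.136e-01  1.600e-03]
 [ 1.000e-04 -1.700e-03 -1.000e+00]] [-1.23742678e+00  1.31071487e-01  1.48918598e+00  1.85443272e-06
  1.52299279e+00 -8.53976261e-02] [-0.74270326 -0.13694235  0.33417885]
```

View pics/w1.png

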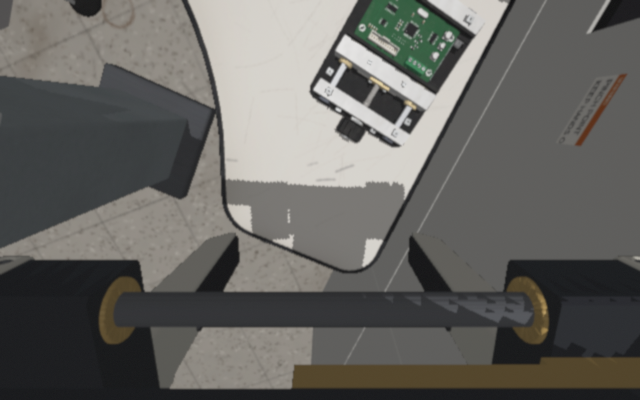

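All row keys are required, so the arm hasn't moved; this picture only shows the start view, with the gripper fingers across the bottom. I'll resend with complete rows.

>>> {"api": "carry_out", "payload": {
  "moves": [
    {"jaw":0.093,"dx":0,"dy":0,"dz":0,"yaw":0.15},
    {"jaw":0.093,"dx":0,"dy":0,"dz":0,"yaw":0.15},
    {"jaw":0.093,"dx":0.01,"dy":-0.028,"dz":0,"yaw":0.15},
    {"jaw":0.093,"dx":0.02,"dy":-0.056,"dz":0,"yaw":0},
    {"jaw":0.093,"dx":0.02,"dy":-0.056,"dz":0,"yaw":0},
    {"jaw":0.093,"dx":0.02,"dy":-0.056,"dz":0,"yaw":0},
    {"jaw":0.093,"dx":0.02,"dy":-0.056,"dz":0,"yaw":0},
    {"jaw":0.093,"dx":0.02,"dy":-0.056,"dz":0,"yaw":0}
  ]
}}

```text
t: 1.15
tool_pos: [0.3596, -0.2406, 0.2185]
orientation: [3.141, -0.05, 0.0]
force: [-0.2, 0.6, -0.6]
opening: 0.093
gripper_force: 0.0
```

>>> {"api": "carry_out", "payload": {
  "moves": [
    {"jaw":0.093,"dx":0.02,"dy":-0.056,"dz":0,"yaw":0},
    {"jaw":0.093,"dx":0.02,"dy":-0.056,"dz":0,"yaw":0},
    {"jaw":0.093,"dx":0.02,"dy":-0.056,"dz":0,"yaw":0},
    {"jaw":0.093,"dx":0.02,"dy":-0.056,"dz":0,"yaw":0},
    {"jaw":0.093,"dx":0.02,"dy":-0.056,"dz":0,"yaw":0},
    {"jaw":0.093,"dx":0.02,"dy":-0.056,"dz":0,"yaw":0},
    {"jaw":0.093,"dx":0,"dy":0,"dz":0,"yaw":0},
    {"jaw":0.093,"dx":0,"dy":0,"dz":0,"yaw":0}
  ]
}}

```text
t: 2.15
tool_pos: [0.4893, 0.0896, 0.2182]
orientation: [3.141, -0.047, -0.002]
force: [0.1, -0.5, 0.6]
opening: 0.0931
gripper_force: 0.0
```

```bash
python3 - <<'E'
from h import *
from scipy.spatial.transform import Rotation as R
s=read_state(); m=camera_model('wrist'); im=read_camera('wrist'); cv2.imwrite('pics/w2.png',im[:,:,::-1])
print(s['t'],s['tool_pos'],R.from_rotvec(s['orientation']).as_matrix().round(4),s['q'],s['force'])
np.savez('w2.npz',camera_matrix=m['camera_matrix'],view=m['view'])
E
```

```text
2.15 [0.48934418 0.08957993 0.21821851] [[ 9.995e-01 -3.010e-02 -1.000e-03]
 [-3.010e-02 -9.995e-01 -6.000e-04]
 [-1.000e-03  6.000e-04 -1.000e+00]] [ 7.83240076e-02 -1.48602091e-01  1.76626149e+00 -4.85136507e-04
  1.52500963e+00  1.67925083e+00] [ 0.06254166 -0.53821354  0.58750212]
```

View pics/w2.png

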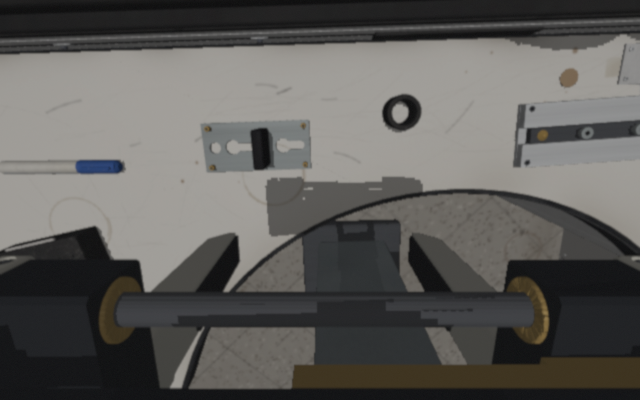

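The wrist view shows the plate at about (203–312, 121–172), handle at (261,148), and part of the base at (515–640, 100–165). Next I'll measure the plate's rectangle and handle.

```bash
cat >> h.py <<'E'
def rect(mask,off):
    cs,_=cv2.findContours(mask.astype(np.uint8),cv2.RETR_EXTERNAL,cv2.CHAIN_APPROX_NONE)
    k=max(cs,key=cv2.contourArea); return cv2.approxPolyDP(cv2.convexHull(k),4,True)[:,0]+off, k[:,0]+off
E
python3 - <<'E'
from h import *
im=cv2.imread('pics/w2.png'); m=dict(np.load('w2.npz')); V=m['view']; print('cam',-V[:3,:3].T@V[:3,3], V[2,:3])
g=cv2.cvtColor(im,cv2.COLOR_BGR2GRAY); print(g[110:185:6,230],g[146,195:320:5])
x0,x1,y0,y1=190,325,108,180; sub=g[y0:y1,x0:x1]
for n,mk,z in [('plate',cv2.morphologyEx((sub<165).astype(np.uint8),cv2.MORPH_OPEN,np.ones((3,3))),.004),('handle',sub<50,.048)]:
    p,k=rect(mk,[x0,y0]); P=np.array([ray(m,u,v,z) for u,v in p]); print(n,p.tolist(),P[:,:2].round(4).tolist())
    print([ (ray(m,*c,z)[:2].round(4).tolist()) for c in (k.min(0),k.max(0))], k.min(0),k.max(0))
E
```

```text
cam [0.56148023 0.08720006 0.38344136] [ 0.26193868 -0.00814075  0.96505018]
[158 159 141 120 118 117 160 139 119 118 123 158 159] [159 159 116  84 159 140 100 160 159 159 160 146  28  30  15  63 111 156
 151 159 159 159 124 120 159]
plate [[324, 108], [324, 179], [190, 179], [190, 108]] [[0.5653, 0.0865], [0.4844, 0.0889], [0.4891, 0.2476], [0.5698, 0.2365]]
[[0.5698, 0.2365], [0.4844, 0.0889]] [190 108] [324 179]
handle [[266, 129], [270, 162], [255, 168], [251, 132]] [[0.5463, 0.1455], [0.5128, 0.1439], [0.5071, 0.1599], [0.5438, 0.1609]]
[[0.5467, 0.1606], [0.5066, 0.1444]] [251 129] [270 168]
```

```bash
python3 - <<'E'
from h import *
im=cv2.imread('pics/w2.png'); m=dict(np.load('w2.npz'))
g=cv2.cvtColor(im,cv2.COLOR_BGR2GRAY)
x0,x1,y0,y1=196,322,114,177; sub=g[y0:y1,x0:x1]
mk=cv2.morphologyEx((sub<148).astype(np.uint8),cv2.MORPH_OPEN,np.ones((3,3)))
p,k=rect(mk,[x0,y0]); r=cv2.boxPoints(cv2.minAreaRect(k.astype(np.float32)))
for z in (.004,):
  P=np.array([ray(m,u,v,z) for u,v in p]); print(p.tolist(),P[:,:2].round(4).tolist())
# base from top camera, white block on white: strip ends, plunger
t=cv2.imread('pics/top0.png'); mt=camera_model('top')
for x,y,n in [(533,106,'plunger'),(588,102,'s1'),(664,97,'s2'),(510,70,'c'),(701,57,'c'),(709,135,'c'),(518,147,'c')]:
  print(n,ray(mt,240+(x-1.5)/4,170+(y-1.5)/4,.016)[:2].round(4))
E
```

```text
[[309, 120], [311, 168], [304, 176], [206, 171], [201, 123]] [[0.5527, 0.1038], [0.498, 0.1038], [0.4887, 0.1124], [0.4981, 0.2274], [0.5531, 0.2263]]
plunger [ 0.5286 -0.1546]
s1 [ 0.5304 -0.1974]
s2 [ 0.5325 -0.2565]
c [ 0.5573 -0.1378]
c [ 0.5629 -0.2867]
c [ 0.5019 -0.29  ]
c [ 0.497  -0.1417]
```

>>> {"api": "carry_out", "payload": {
  "moves": [
    {"jaw":0.06,"dx":0,"dy":0,"dz":0,"yaw":-0.03},
    {"jaw":0.06,"dx":0.018,"dy":-0.033,"dz":0.02,"yaw":0},
    {"jaw":0.06,"dx":0.018,"dy":-0.033,"dz":0.02,"yaw":0},
    {"jaw":0.06,"dx":0,"dy":0,"dz":0.05,"yaw":0},
    {"jaw":0.06,"dx":0,"dy":0,"dz":0.04,"yaw":0},
    {"jaw":0.06,"dx":0,"dy":0,"dz":0,"yaw":0}
  ]
}}

```text
t: 2.95
tool_pos: [0.5228, 0.1539, 0.0851]
orientation: [3.14, -0.003, -0.011]
force: [0.7, 0.6, -0.2]
opening: 0.0599
gripper_force: 0.0
```

```bash
python3 - <<'E'
from h import *
s=read_state(); m=camera_model('wrist'); im=read_camera('wrist')
print(s['t'],s['tool_pos'],s['orientation'],s['force'],s['opening'])
np.savez('w3.npz',camera_matrix=m['camera_matrix'],view=m['view'])
for p in [(.5255,.1555,.048),(.5255,.1555,.004)]+[(.5255+a,.1555+b,.004) for a in(-.028,.028) for b in(-.052,.071)]:
  q=px(m,np.array(p)); print(p,q.round(0)); cv2.circle(im,(int(q[0]),int(q[1])),3,(255,0,0),-1)
cv2.imwrite('pics/w3.png',im[:,:,::-1])
E
```

```text
2.95 [0.52275856 0.15394643 0.0851273 ] [ 3.14008049e+00 -3.03153981e-03 -1.13259837e-02] [ 0.65452431  0.6227981  -0.20522105] 0.05986083842583624
(0.5255, 0.1555, 0.048) [321. 221.]
(0.5255, 0.1555, 0.004) [321. 203.]
(0.49749999999999994, 0.10350000000000001, 0.004) [386. 236.]
(0.49749999999999994, 0.22649999999999998, 0.004) [233. 236.]
(0.5535, 0.10350000000000001, 0.004) [389. 167.]
(0.5535, 0.22649999999999998, 0.004) [228. 167.]
```

View pics/w3.png

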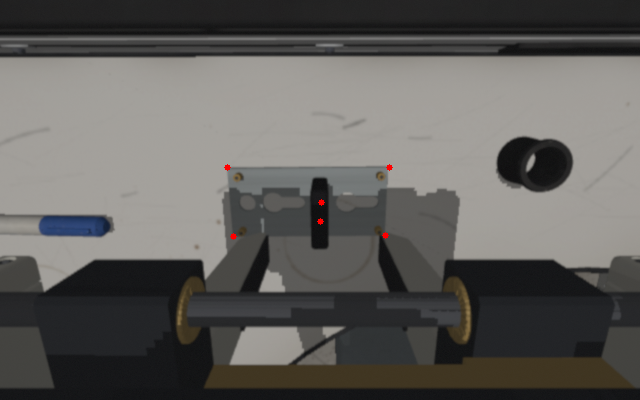

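The projected plate corners and handle, (321,203) to (321,221), match the picture. I'll descend and grip.

>>> {"api": "carry_out", "payload": {
  "moves": [
    {"jaw":0.06,"dx":0.003,"dy":-0.0015,"dz":0.03,"yaw":0},
    {"jaw":0.06,"dx":0,"dy":0,"dz":0.028,"yaw":0},
    {"jaw":0.06,"dx":0,"dy":0,"dz":0.012,"yaw":0},
    {"jaw":0.03,"dx":0,"dy":0,"dz":0,"yaw":0},
    {"jaw":0.0,"dx":0,"dy":0,"dz":0,"yaw":0},
    {"jaw":0.0,"dx":0,"dy":0,"dz":0,"yaw":0},
    {"jaw":0.0,"dx":0,"dy":0,"dz":0,"yaw":0},
    {"jaw":0.0,"dx":0,"dy":0,"dz":0,"yaw":0}
  ],
  "grip_force": 30
}}

```text
t: 4.0
tool_pos: [0.5289, 0.1572, 0.0189]
orientation: [-3.141, 0.002, -0.0]
force: [0.3, 0.1, -0.5]
opening: 0.0145
gripper_force: 0.0
```

>>> {"api": "carry_out", "payload": {
  "moves": [
    {"jaw":0.03,"dx":0,"dy":0,"dz":0,"yaw":0},
    {"jaw":0.03,"dx":-0.002,"dy":0.0,"dz":0.006,"yaw":0},
    {"jaw":0.0,"dx":0,"dy":0,"dz":0,"yaw":0},
    {"jaw":0.0,"dx":0,"dy":0,"dz":0,"yaw":0},
    {"jaw":0.0,"dx":0,"dy":0,"dz":0,"yaw":0},
    {"jaw":0.0,"dx":0,"dy":0,"dz":0,"yaw":0}
  ],
  "grip_force": 30
}}

```text
t: 4.75
tool_pos: [0.5267, 0.1571, 0.0125]
orientation: [3.142, -0.002, -0.0]
force: [0.3, -0.3, -1.3]
opening: 0.0117
gripper_force: 30.0
```

>>> {"api": "carry_out", "payload": {
  "moves": [
    {"jaw":0.0,"dx":0,"dy":0,"dz":-0.03,"yaw":0},
    {"jaw":0.0,"dx":0,"dy":0,"dz":-0.045,"yaw":0},
    {"jaw":0.0,"dx":0,"dy":0,"dz":-0.045,"yaw":0},
    {"jaw":0.0,"dx":-0.009,"dy":0.05,"dz":0,"yaw":0},
    {"jaw":0.0,"dx":-0.009,"dy":0.053,"dz":0,"yaw":0},
    {"jaw":0.0,"dx":-0.009,"dy":0.053,"dz":0,"yaw":0},
    {"jaw":0.0,"dx":-0.009,"dy":0.053,"dz":0,"yaw":0},
    {"jaw":0.0,"dx":-0.009,"dy":0.053,"dz":0,"yaw":0}
  ]
}}

```text
t: 5.75
tool_pos: [0.4806, -0.1062, 0.1323]
orientation: [-3.141, 0.002, 0.001]
force: [0.9, 0.3, -3.3]
opening: 0.0116
gripper_force: 30.0
```

>>> {"api": "carry_out", "payload": {
  "moves": [
    {"jaw":0.0,"dx":-0.009,"dy":0.053,"dz":0,"yaw":0},
    {"jaw":0.0,"dx":-0.009,"dy":0.053,"dz":0,"yaw":0},
    {"jaw":0.0,"dx":0,"dy":0.01,"dz":0,"yaw":-0.037},
    {"jaw":0.0,"dx":0,"dy":0,"dz":0,"yaw":0},
    {"jaw":0.0,"dx":0,"dy":0,"dz":0,"yaw":0}
  ]
}}

```text
t: 6.38
tool_pos: [0.4632, -0.2199, 0.1323]
orientation: [-3.14, -0.056, 0.001]
force: [0.0, 0.7, -4.1]
opening: 0.0117
gripper_force: 30.0
```

```bash
python3 - <<'E'
from h import *
from scipy.spatial.transform import Rotation as R
s=read_state(); m=camera_model('wrist'); im=read_camera('wrist'); cv2.imwrite('pics/w4.png',im[:,:,::-1])
print(s['t'],s['tool_pos'],R.from_rotvec(s['orientation']).as_matrix().round(4).tolist(),s['q'],s['force'],s['wrist_torque'],s['opening'])
np.savez('w4.npz',camera_matrix=m['camera_matrix'],view=m['view'])
E
```

```text
6.375 [ 0.4632321  -0.21992357  0.13226532] [[0.9994, 0.0355, -0.0006], [0.0355, -0.9994, 0.0007], [-0.0006, -0.0008, -1.0]] [-5.43495407e-01 -4.70526006e-02  1.83061502e+00  3.18825766e-04
  1.35893140e+00  9.91692391e-01] [ 0.01503039  0.71135959 -4.14733084] [0.05339013 0.01370376 0.02247726] 0.011726906841853896
```

View pics/w4.png

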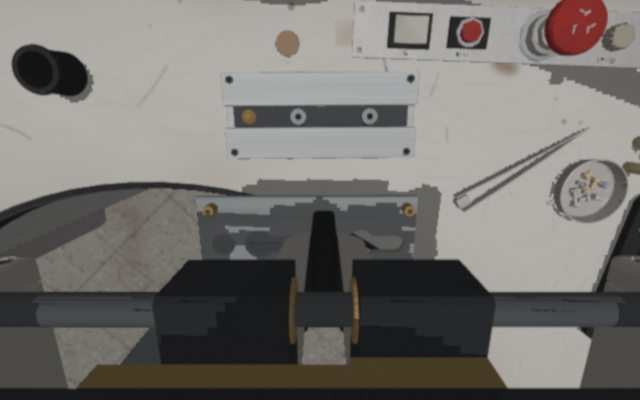

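The view shows the plunger at (249,117), screws at (298,117) and (370,117), the block at (221–418, 72–158) and the held plate's front corners at about (197,197) and (417,197). I'll refine these with masks.

```bash
python3 - <<'E'
from h import *
im=cv2.imread('pics/w4.png'); m=dict(np.load('w4.npz')); g=cv2.cvtColor(im,cv2.COLOR_BGR2GRAY)
T=np.array([.46323,-.21992,.13227]); R=np.array([[0.9994,0.0355,-0.0006],[0.0355,-0.9994,0.0007],[-0.0006,-0.0008,-1.0]])
res={}
for n,(u,v),z in [('s1',(298,117),.0255),('s2',(370,117),.0255),('pl',(249,117),.019)]:
    a=im[v-9:v+10,u-11:u+12]
    mk=(g[v-9:v+10,u-11:u+12]>110) if n!='pl' else (a[:,:,2].astype(int)-a[:,:,0]>40)
    p,k=rect(mk,[u-11,v-9]); (c,r)=cv2.minEnclosingCircle(k.astype(np.float32)); bb=(k.min(0)+k.max(0))/2
    res[n]=ray(m,*bb,z); print(n,c,bb,k.min(0),k.max(0),res[n].round(4))
d=res['s1']-res['s2']; print('dist',np.linalg.norm(d),'ang',np.degrees(np.arctan2(d[1],d[0])), np.linalg.norm(res['pl']-res['s1']))
# block corners
x0,x1,y0,y1=212,428,62,168
for cs in [(221,73),(418,72),(415,157),(227,157)]: print('blk',ray(m,*cs,.016)[:2].round(4))
# strip dark ends
mk=g[100:132,222:420]<90; p,k=rect(mk,[222,100]); print('strip',p.tolist(),[ray(m,*q,.016)[:2].round(4).tolist() for q in p])
# brass posts on held plate, plate edge; z = T.z-.0125+.004 
hs=cv2.cvtColor(im,cv2.COLOR_BGR2HSV)
for u,v in [(210,210),(409,210)]:
    a=im[v-12:v+12,u-14:u+14].astype(int); mk=(a[:,:,2]-a[:,:,0])>50; p,k=rect(mk,[u-14,v-12]); print('post',k.min(0),k.max(0),[ (R.T@(ray(m,*q,T[2]-.0085)-T)).round(4).tolist() for q in ((k.min(0)+k.max(0))/2,)])
for u in (205,260,300,360,395):
    col=g[185:215,u].astype(int); print(u,col.tolist()[::1][:22])
print(g[203,185:235].tolist(), g[203,400:445].tolist())
E
```

```text
s1 (297.5416564941406, 116.27083587646484) [298.  116.5] [291 109] [305 124] [ 0.5308 -0.197   0.0255]
s2 (369.399169921875, 115.83613586425781) [369.5 116. ] [362 109] [377 123] [ 0.5332 -0.2547  0.0255]
pl (248.4175262451172, 116.20103454589844) [248.5 116.5] [242 110] [255 123] [ 0.5292 -0.1555  0.019 ]
dist 0.057757875299462566 ang 92.42808377949007 0.04198332490115214
blk [ 0.5625 -0.1334]
blk [ 0.5689 -0.2926]
blk [ 0.5004 -0.2977]
blk [ 0.4946 -0.1354]
strip [[406, 106], [405, 125], [236, 126], [234, 107]] [[0.5423, -0.2856], [0.5269, -0.2863], [0.521, -0.1441], [0.5364, -0.143]]
post [203 206] [212 214] [[0.0192, -0.0644, 0.0085]]
post [404 206] [413 215] [[0.019, 0.0475, 0.0085]]
205 [131, 79, 49, 47, 47, 50, 61, 85, 107, 112, 102, 94, 108, 122, 127, 129, 130, 131, 131, 128, 117, 108]
260 [98, 97, 97, 97, 97, 97, 97, 98, 97, 94, 87, 91, 111, 124, 129, 131, 133, 133, 133, 133, 131, 131]
300 [98, 98, 98, 98, 98, 98, 99, 98, 97, 92, 84, 90, 112, 126, 132, 133, 129, 113, 87, 77, 76, 76]
360 [99, 99, 99, 99, 99, 98, 99, 98, 98, 94, 87, 93, 113, 129, 134, 134, 134, 133, 130, 113, 87, 76]
395 [175, 175, 175, 175, 170, 149, 115, 101, 98, 92, 85, 97, 119, 131, 133, 133, 130, 114, 89, 80, 79, 77]
[115, 116, 116, 115, 113, 112, 111, 112, 110, 109, 112, 121, 129, 131, 131, 131, 131, 131, 131, 131, 131, 129, 124, 113, 97, 90, 85, 84, 88, 102, 117, 127, 132, 131, 132, 132, 132, 131, 131, 132, 132, 132, 132, 132, 132, 132, 132, 132, 133, 132] [132, 131, 125, 111, 94, 84, 80, 81, 89, 101, 113, 127, 131, 132, 132, 132, 127, 114, 102, 99, 98, 99, 99, 99, 99, 99, 98, 99, 99, 99, 99, 98, 99, 99, 99, 99, 99, 99, 100, 114, 144, 168, 174, 174, 174]
```

Everything agrees: screw spacing is 57.8 mm, plunger to screw 42.0 mm, and the drop point is 10 mm from the seat, which is within range. The plate's origin sits about 1 mm off in the hand. Next I'll move above the drop point.

>>> {"api": "carry_out", "payload": {
  "moves": [
    {"jaw":0.0,"dx":0.035,"dy":0.008,"dz":0.02,"yaw":-0.003},
    {"jaw":0.0,"dx":0.0347,"dy":0.0079,"dz":0.02,"yaw":0},
    {"jaw":0.0,"dx":0,"dy":0,"dz":0.03,"yaw":0},
    {"jaw":0.0,"dx":0,"dy":0,"dz":0.016,"yaw":0},
    {"jaw":0.0,"dx":0,"dy":0,"dz":0,"yaw":0},
    {"jaw":0.0,"dx":0,"dy":0,"dz":0,"yaw":0}
  ]
}}

```text
t: 7.18
tool_pos: [0.5342, -0.2342, 0.048]
orientation: [3.14, 0.061, 0.002]
force: [-0.3, 0.1, -3.2]
opening: 0.0117
gripper_force: 30.0
```

```bash
python3 - <<'E'
from h import *
from scipy.spatial.transform import Rotation as R
s=read_state(); m=camera_model('wrist'); im=read_camera('wrist'); cv2.imwrite('pics/w5.png',im[:,:,::-1])
print(s['t'],s['tool_pos'],R.from_rotvec(s['orientation']).as_matrix().round(4).tolist(),s['force'])
np.savez('w5.npz',camera_matrix=m['camera_matrix'],view=m['view'])
E
```

```text
7.175 [ 0.53419768 -0.23420848  0.04795292] [[0.9992, 0.0389, 0.0015], [0.0389, -0.9992, -0.0008], [0.0014, 0.0009, -1.0]] [-0.29255681  0.06724467 -3.24147633]
```

View pics/w5.png

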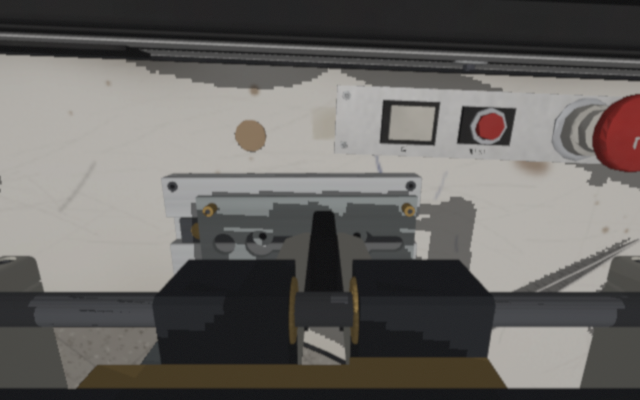

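The screw head is visible through the keyhole at (260,238). I'll nudge about 1 mm and descend slowly.

>>> {"api": "carry_out", "payload": {
  "moves": [
    {"jaw":0.0,"dx":-0.0008,"dy":-0.0009,"dz":0.004,"yaw":0},
    {"jaw":0.0,"dx":0,"dy":0,"dz":0.003,"yaw":0},
    {"jaw":0.0,"dx":0,"dy":0,"dz":0.001,"yaw":0},
    {"jaw":0.0,"dx":0,"dy":0,"dz":0.001,"yaw":0},
    {"jaw":0.0,"dx":0,"dy":0,"dz":0.001,"yaw":0},
    {"jaw":0.0,"dx":0,"dy":0,"dz":0,"yaw":0}
  ]
}}

```text
t: 7.98
tool_pos: [0.5327, -0.2332, 0.0365]
orientation: [-3.141, -0.061, 0.0]
force: [0.2, 0.2, -3.6]
opening: 0.0118
gripper_force: 30.0
```

>>> {"api": "carry_out", "payload": {
  "moves": [
    {"jaw":0.0,"dx":0,"dy":0,"dz":0.001,"yaw":0},
    {"jaw":0.0,"dx":0,"dy":0,"dz":0.001,"yaw":0},
    {"jaw":0.0,"dx":0,"dy":0,"dz":0.001,"yaw":0},
    {"jaw":0.0,"dx":0,"dy":0,"dz":0,"yaw":0}
  ]
}}

```text
t: 8.48
tool_pos: [0.5327, -0.2332, 0.0335]
orientation: [-3.141, -0.061, 0.0]
force: [0.4, -0.6, -4.7]
opening: 0.0121
gripper_force: 30.0
```

>>> {"api": "carry_out", "payload": {
  "moves": [
    {"jaw":0.0,"dx":0,"dy":0,"dz":0.001,"yaw":0},
    {"jaw":0.0,"dx":0,"dy":0,"dz":0.001,"yaw":0},
    {"jaw":0.0,"dx":0,"dy":0,"dz":0.001,"yaw":0},
    {"jaw":0.0,"dx":0,"dy":0,"dz":0,"yaw":0}
  ]
}}

```text
t: 8.98
tool_pos: [0.5327, -0.2332, 0.0305]
orientation: [-3.141, -0.061, 0.0]
force: [0.4, -0.2, -4.2]
opening: 0.0119
gripper_force: 30.0
```

>>> {"api": "carry_out", "payload": {
  "moves": [
    {"jaw":0.0,"dx":0,"dy":0,"dz":0.001,"yaw":0},
    {"jaw":0.0,"dx":0,"dy":0,"dz":0.0005,"yaw":0},
    {"jaw":0.0,"dx":0,"dy":0,"dz":0,"yaw":0}
  ]
}}

```text
t: 9.35
tool_pos: [0.5327, -0.2332, 0.0291]
orientation: [-3.141, -0.061, 0.0]
force: [0.4, -0.7, -3.6]
opening: 0.0119
gripper_force: 30.0
```

>>> {"api": "carry_out", "payload": {
  "moves": [
    {"jaw":0.0,"dx":0,"dy":0,"dz":0.0005,"yaw":0},
    {"jaw":0.0,"dx":0,"dy":0,"dz":0,"yaw":0}
  ]
}}

```text
t: 9.6
tool_pos: [0.5328, -0.2332, 0.0286]
orientation: [-3.141, -0.061, -0.0]
force: [-0.5, 0.5, -3.4]
opening: 0.0118
gripper_force: 30.0
```

>>> {"api": "carry_out", "payload": {
  "moves": [
    {"jaw":0.0,"dx":0,"dy":0,"dz":0.0005,"yaw":0},
    {"jaw":0.0,"dx":0,"dy":0,"dz":0,"yaw":0}
  ]
}}

```text
t: 9.85
tool_pos: [0.5328, -0.2332, 0.0285]
orientation: [3.141, 0.061, 0.0]
force: [-2.5, 1.6, 1.3]
opening: 0.0116
gripper_force: 30.0
```

>>> {"api": "carry_out", "payload": {
  "moves": [
    {"jaw":0.0,"dx":0,"dy":0,"dz":0.0003,"yaw":0},
    {"jaw":0.0,"dx":0,"dy":0,"dz":0,"yaw":0}
  ]
}}

```text
t: 10.1
tool_pos: [0.5328, -0.2332, 0.0285]
orientation: [3.141, 0.061, 0.0]
force: [-4.0, 2.6, 4.5]
opening: 0.0117
gripper_force: 30.0
```

The plate is lying flat: contact came at TCP z 0.0285, exactly as expected. I'll start the slide in small steps and watch the force.

>>> {"api": "carry_out", "payload": {
  "moves": [
    {"jaw":0.0,"dx":0,"dy":-0.001,"dz":0,"yaw":0},
    {"jaw":0.0,"dx":0,"dy":-0.001,"dz":0,"yaw":0},
    {"jaw":0.0,"dx":0,"dy":-0.001,"dz":0,"yaw":0},
    {"jaw":0.0,"dx":0,"dy":-0.001,"dz":0,"yaw":0}
  ]
}}

```text
t: 10.6
tool_pos: [0.5334, -0.2302, 0.0286]
orientation: [3.139, 0.061, 0.003]
force: [0.3, -7.1, 3.6]
opening: 0.012
gripper_force: 30.0
```

>>> {"api": "carry_out", "payload": {
  "moves": [
    {"jaw":0.0,"dx":0,"dy":-0.001,"dz":0,"yaw":0},
    {"jaw":0.0,"dx":0,"dy":-0.001,"dz":0,"yaw":0}
  ]
}}

```text
t: 10.85
tool_pos: [0.5334, -0.2284, 0.0286]
orientation: [3.139, 0.061, 0.003]
force: [0.7, -6.4, 3.9]
opening: 0.0122
gripper_force: 30.0
```

>>> {"api": "carry_out", "payload": {
  "moves": [
    {"jaw":0.0,"dx":0,"dy":-0.001,"dz":0,"yaw":0},
    {"jaw":0.0,"dx":0,"dy":-0.001,"dz":0,"yaw":0},
    {"jaw":0.0,"dx":0,"dy":-0.001,"dz":0,"yaw":0}
  ]
}}

```text
t: 11.22
tool_pos: [0.5332, -0.2247, 0.0285]
orientation: [3.14, 0.06, 0.003]
force: [0.2, -3.5, 4.9]
opening: 0.0121
gripper_force: 30.0
```

>>> {"api": "carry_out", "payload": {
  "moves": [
    {"jaw":0.0,"dx":0,"dy":-0.001,"dz":0,"yaw":0},
    {"jaw":0.0,"dx":0,"dy":-0.001,"dz":0,"yaw":0},
    {"jaw":0.0,"dx":0,"dy":-0.001,"dz":0,"yaw":0}
  ]
}}

```text
t: 11.6
tool_pos: [0.533, -0.2216, 0.0285]
orientation: [3.14, 0.061, 0.002]
force: [-0.2, -5.2, 5.0]
opening: 0.0122
gripper_force: 30.0
```

>>> {"api": "carry_out", "payload": {
  "moves": [
    {"jaw":0.0,"dx":0,"dy":-0.001,"dz":0,"yaw":0},
    {"jaw":0.0,"dx":0,"dy":-0.001,"dz":0,"yaw":0},
    {"jaw":0.0,"dx":0,"dy":-0.001,"dz":0,"yaw":0},
    {"jaw":0.0,"dx":0,"dy":-0.001,"dz":0,"yaw":0}
  ]
}}

```text
t: 12.1
tool_pos: [0.5329, -0.2176, 0.0285]
orientation: [3.14, 0.061, 0.002]
force: [1.2, -2.1, 5.8]
opening: 0.0117
gripper_force: 30.0
```

>>> {"api": "carry_out", "payload": {
  "moves": [
    {"jaw":0.0,"dx":0,"dy":-0.001,"dz":0,"yaw":0},
    {"jaw":0.0,"dx":0,"dy":-0.001,"dz":0,"yaw":0}
  ]
}}

```text
t: 12.35
tool_pos: [0.5328, -0.2154, 0.0285]
orientation: [3.14, 0.061, 0.002]
force: [1.4, -3.7, 4.8]
opening: 0.0121
gripper_force: 30.0
```

>>> {"api": "carry_out", "payload": {
  "moves": [
    {"jaw":0.0,"dx":0,"dy":-0.001,"dz":0,"yaw":0},
    {"jaw":0.0,"dx":0,"dy":-0.001,"dz":0,"yaw":0}
  ]
}}

```text
t: 12.6
tool_pos: [0.5327, -0.2135, 0.0285]
orientation: [3.14, 0.061, 0.002]
force: [0.3, -3.9, 4.8]
opening: 0.0119
gripper_force: 30.0
```

>>> {"api": "carry_out", "payload": {
  "moves": [
    {"jaw":0.0,"dx":0,"dy":-0.001,"dz":0,"yaw":0},
    {"jaw":0.0,"dx":0,"dy":0,"dz":0,"yaw":0}
  ]
}}

```text
t: 12.85
tool_pos: [0.5327, -0.2126, 0.0285]
orientation: [3.14, 0.061, 0.002]
force: [0.4, -4.1, 5.0]
opening: 0.0121
gripper_force: 30.0
```

>>> {"api": "carry_out", "payload": {
  "moves": [
    {"jaw":0.0,"dx":0,"dy":-0.0007,"dz":0,"yaw":0},
    {"jaw":0.0,"dx":0,"dy":0,"dz":0,"yaw":0}
  ]
}}

```text
t: 13.1
tool_pos: [0.5327, -0.2121, 0.0285]
orientation: [3.14, 0.061, 0.002]
force: [0.8, -5.8, 5.0]
opening: 0.0118
gripper_force: 30.0
```

>>> {"api": "carry_out", "payload": {
  "moves": [
    {"jaw":0.0,"dx":0,"dy":-0.0007,"dz":0,"yaw":0},
    {"jaw":0.0,"dx":0,"dy":0,"dz":0,"yaw":0}
  ]
}}

```text
t: 13.35
tool_pos: [0.5326, -0.212, 0.0285]
orientation: [3.139, 0.061, 0.002]
force: [1.4, -9.3, 4.4]
opening: 0.0117
gripper_force: 30.0
```

>>> {"api": "carry_out", "payload": {
  "moves": [
    {"jaw":0.0,"dx":0,"dy":-0.0005,"dz":0,"yaw":0},
    {"jaw":0.0,"dx":0,"dy":0,"dz":0,"yaw":0}
  ]
}}

```text
t: 13.6
tool_pos: [0.5327, -0.212, 0.0286]
orientation: [3.138, 0.06, 0.003]
force: [0.8, -10.1, 3.8]
opening: 0.0117
gripper_force: 30.0
```

>>> {"api": "carry_out", "payload": {
  "moves": [
    {"jaw":0.0,"dx":0,"dy":-0.0007,"dz":0,"yaw":0},
    {"jaw":0.0,"dx":0,"dy":0,"dz":0,"yaw":0}
  ]
}}

```text
t: 13.85
tool_pos: [0.5326, -0.2119, 0.0287]
orientation: [3.137, 0.06, 0.003]
force: [1.3, -12.8, 2.5]
opening: 0.0118
gripper_force: 30.0
```

>>> {"api": "carry_out", "payload": {
  "moves": [
    {"jaw":0.0,"dx":0,"dy":-0.0007,"dz":0,"yaw":0},
    {"jaw":0.0,"dx":0,"dy":0,"dz":0,"yaw":0}
  ]
}}

```text
t: 14.1
tool_pos: [0.5327, -0.2119, 0.0287]
orientation: [3.136, 0.06, 0.003]
force: [0.5, -16.0, 1.7]
opening: 0.0114
gripper_force: 30.0
```

```bash
python3 - <<'E'
from h import *
s=read_state(); im=read_camera('wrist'); c=im[150:300,120:440]; cv2.imwrite('pics/w6.png',cv2.resize(c[:,:,::-1],None,fx=2.5,fy=2.5,interpolation=cv2.INTER_CUBIC))
print(s['t'],s['tool_pos'],s['force'],s['wrist_torque'])
E
```

```text
14.1 [ 0.53266128 -0.2118661   0.02872997] [  0.47252363 -15.99199275   1.65227114] [-2.282521    0.0252377   0.13953075]
```

View pics/w6.png

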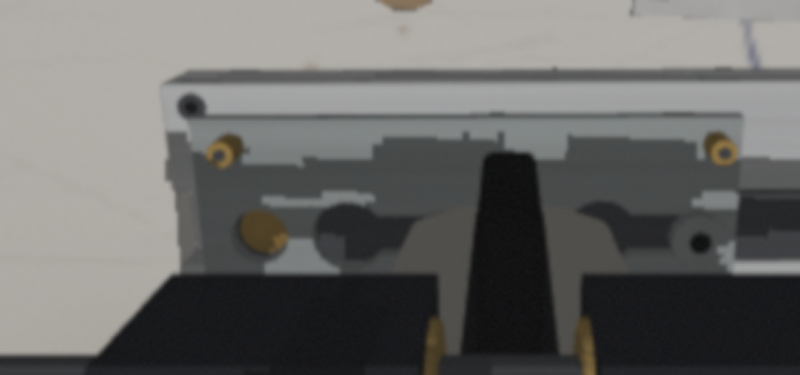

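The brass plunger fills the round hole at (262,232) in the crop, the rear screw (700,240) is at its slot end, and the stop is firm at 16 N. I'll relieve the push and the press before opening.

>>> {"api": "carry_out", "payload": {
  "moves": [
    {"jaw":0.0,"dx":0,"dy":0.0012,"dz":0,"yaw":0},
    {"jaw":0.0,"dx":0,"dy":0.001,"dz":0,"yaw":0},
    {"jaw":0.0,"dx":0,"dy":0,"dz":0,"yaw":0}
  ]
}}

```text
t: 14.52
tool_pos: [0.5326, -0.212, 0.0286]
orientation: [3.14, 0.061, 0.002]
force: [0.4, -6.3, 5.3]
opening: 0.0117
gripper_force: 30.0
```

>>> {"api": "carry_out", "payload": {
  "moves": [
    {"jaw":0.0,"dx":0,"dy":0.0008,"dz":-0.0004,"yaw":0},
    {"jaw":0.0,"dx":0,"dy":0,"dz":0,"yaw":0},
    {"jaw":0.016,"dx":0,"dy":0,"dz":0,"yaw":0},
    {"jaw":0.03,"dx":0,"dy":0,"dz":0,"yaw":0},
    {"jaw":0.05,"dx":0,"dy":0,"dz":0,"yaw":0},
    {"jaw":0.05,"dx":0,"dy":0,"dz":0,"yaw":0}
  ]
}}

```text
t: 15.28
tool_pos: [0.5317, -0.2116, 0.0279]
orientation: [-3.141, -0.061, 0.001]
force: [0.2, -0.4, -0.3]
opening: 0.0417
gripper_force: 0.0
```

>>> {"api": "carry_out", "payload": {
  "moves": [
    {"jaw":0.05,"dx":0,"dy":0,"dz":-0.02,"yaw":0},
    {"jaw":0.05,"dx":0,"dy":0,"dz":-0.05,"yaw":0},
    {"jaw":0.05,"dx":0,"dy":0,"dz":-0.05,"yaw":0},
    {"jaw":0.05,"dx":-0.045,"dy":0,"dz":0,"yaw":0},
    {"jaw":0.05,"dx":-0.045,"dy":0,"dz":0,"yaw":0},
    {"jaw":0.05,"dx":0,"dy":0,"dz":0,"yaw":0},
    {"jaw":0.05,"dx":0,"dy":0,"dz":0,"yaw":0}
  ]
}}

```text
t: 16.15
tool_pos: [0.4429, -0.2159, 0.1499]
orientation: [3.14, 0.06, 0.004]
force: [0.1, 0.8, -0.6]
opening: 0.0501
gripper_force: 0.0
```

```bash
python3 - <<'E'
from h import *
s=read_state(); m=camera_model('wrist'); im=read_camera('wrist'); cv2.imwrite('pics/w7f.png',im[:,:,::-1])
np.savez('w7.npz',camera_matrix=m['camera_matrix'],view=m['view'])
c=im[40:190,180:460]; cv2.imwrite('pics/w7.png',cv2.resize(c[:,:,::-1],None,fx=2.8,fy=2.8,interpolation=cv2.INTER_CUBIC))
print(s['t'],s['tool_pos'],s['force'])
E
```

```text
16.15 [ 0.44291405 -0.2158797   0.14986421] [ 0.13102354  0.83975943 -0.55676126]
```

View pics/w7.png

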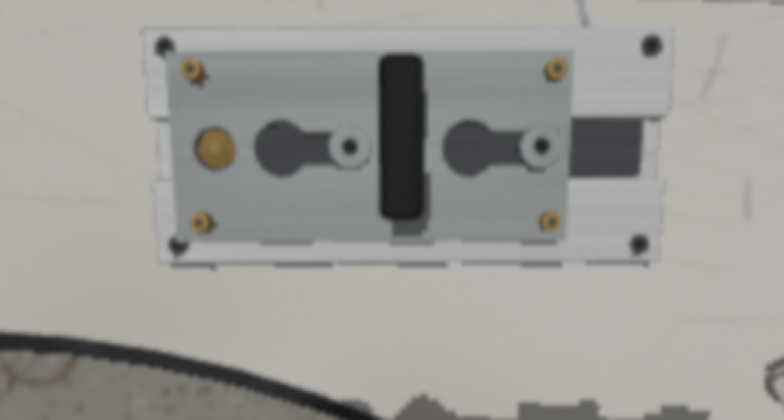

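The plate lies flat with both screws at their slot ends and the brass plunger visible in the round hole, at (216,149) in the crop. The remaining question is whether the plunger is really up, so I'll take a second oblique frame and triangulate its height numerically.

>>> {"api": "carry_out", "payload": {
  "moves": [
    {"jaw":0.05,"dx":0,"dy":-0.05,"dz":0,"yaw":0},
    {"jaw":0.05,"dx":0,"dy":-0.06,"dz":0,"yaw":0},
    {"jaw":0.05,"dx":0,"dy":-0.06,"dz":0,"yaw":0},
    {"jaw":0.05,"dx":0,"dy":-0.03,"dz":0,"yaw":0},
    {"jaw":0.05,"dx":0,"dy":0,"dz":0,"yaw":0},
    {"jaw":0.05,"dx":0,"dy":0,"dz":0,"yaw":0}
  ]
}}

```text
t: 16.95
tool_pos: [0.435, -0.0158, 0.1486]
orientation: [3.141, 0.062, 0.001]
force: [-0.5, 0.4, 0.3]
opening: 0.0501
gripper_force: 0.0
```

```bash
cat > tri.py <<'E'
from h import *
s=read_state(); print(s['t'],s['tool_pos'])
m=camera_model('wrist'); im=read_camera('wrist')[:,:,::-1].copy(); cv2.imwrite('pics/w8f.png',im)
def brass(im,m,tag):
    a=im.astype(int); mk=((a[:,:,2]-a[:,:,0])>35).astype(np.uint8)
    n,l,st,ce=cv2.connectedComponentsWithStats(mk); out=[]
    for name,p in [('plunger',(.5295,-.1550,.020)),('postA',(.5495,-.148,.022)),('postB',(.507,-.1495,.022)),('postC',(.554,-.26,.022))]:
        q=px(m,np.array(p)); i=1+np.argmin(np.linalg.norm(ce[1:]-q,axis=1)); out.append(ce[i])
        x,y,w,h=st[i,:4]; e=[ray(m,x,ce[i][1],.02)[1],ray(m,x+w,ce[i][1],.02)[1],ray(m,ce[i][0],y,.02)[0],ray(m,ce[i][0],y+h,.02)[0]]
        print(tag,name,q.round(0),ce[i].round(1),st[i].tolist(),'wy %.4f wx %.4f'%(e[0]-e[1],e[2]-e[3]))
    return out
m7=dict(np.load('w7.npz')); A=brass(cv2.imread('pics/w7f.png'),m7,'w7'); B=brass(im,m,'w8')
def P(m):
    D=np.diag([1,-1,-1.]); return m['camera_matrix']@D@m['view'][:3]
X=cv2.triangulatePoints(P(m7),P(m),np.array(A).T,np.array(B).T); print((X[:3]/X[3]).T.round(4))
E
python3 tri.py
```

```text
16.95 [ 0.43499092 -0.01580644  0.14863694]
w7 plunger [256.  92.] [256.8  92.6] [251, 86, 13, 14, 132] wy 0.0112 wx 0.0115
w7 postA [247.  66.] [247.9  64.3] [245, 61, 7, 8, 37] wy 0.0059 wx 0.0063
w7 postB [250. 119.] [251.1 119. ] [248, 116, 7, 7, 34] wy 0.0061 wx 0.0060
w7 postC [381.  66.] [378.1  64. ] [375, 61, 7, 7, 34] wy 0.0059 wx 0.0055
w8 plunger [490.  92.] [487.6  92. ] [482, 86, 12, 13, 120] wy 0.0103 wx 0.0105
w8 postA [487.  66.] [490.6  63.7] [487, 60, 8, 8, 39] wy 0.0067 wx 0.0062
w8 postB [480. 118.] [483.7 118.6] [480, 116, 8, 6, 35] wy 0.0070 wx 0.0051
w8 postC [621.  66.] [621.9  63.3] [617, 60, 10, 7, 38] wy 0.0084 wx 0.0054
[[ 0.5293 -0.1547  0.0165]
 [ 0.5508 -0.1492  0.025 ]
 [ 0.5069 -0.1511  0.0247]
 [ 0.5553 -0.2571  0.0253]]
```

```bash
cat > tri2.py <<'E'
from h import *
def P(m):
    D=np.diag([1,-1,-1.]); return m['camera_matrix']@D@m['view'][:3]
import sys
def pl(f,mf,guess,thr=35):
    im=cv2.imread(f).astype(int); m=dict(np.load(mf)); mk=((im[:,:,2]-im[:,:,0])>thr).astype(np.uint8)
    n,l,st,ce=cv2.connectedComponentsWithStats(mk); i=1+np.argmin(np.linalg.norm(ce[1:]-guess,axis=1)); print(f,ce[i].round(1),st[i].tolist()); return m,ce[i]
ma,a=pl('pics/w2.png','w2.npz',(542,135)); mb,b=pl('pics/w4.png','w4.npz',(249,117))
X=cv2.triangulatePoints(P(ma),P(mb),a[:,None],b[:,None]); print('before',(X[:3]/X[3]).T)
# screw s1 head reference, before (s1 w2 ~ (587,132), w4 (298,116.5)); after: template match of heads w7 -> bright ring on dark
def head(f,mf,p):
    m=dict(np.load(mf)); g=cv2.cvtColor(cv2.imread(f),cv2.COLOR_BGR2GRAY); q=px(m,np.array(p)).astype(int)
    a=g[q[1]-12:q[1]+13,q[0]-12:q[0]+13]; print(f,q); c=cv2.HoughCircles(cv2.resize(a,None,fx=6,fy=6,interpolation=cv2.INTER_CUBIC),cv2.HOUGH_GRADIENT,1,200,param1=80,param2=10,minRadius=20,maxRadius=55)
    c=c[0,0]; print(c/6); return m,(c[:2]+.5)/6-.5+q-12
for F in [(('pics/w2.png','w2.npz'),('pics/w4.png','w4.npz')),]:
    (ma,a),(mb,b)=[head(*f,(.5308,-.197,.0255)) for f in F]
    X=cv2.triangulatePoints(P(ma),P(mb),np.float64(a)[:,None],np.float64(b)[:,None]); print('head',(X[:3]/X[3]).T)
E
python3 tri2.py; python3 - <<'E'
import cv2
im=cv2.imread('pics/w8f.png'); a=im[82:104,474:502].astype(int)
for r in (88,90,92,94,96): print(im[r,476:500,2].tolist(), im[r,476:500,0].tolist())
im=cv2.imread('pics/w7f.png')
for r in (90,92,94): print(im[r,244:270,2].tolist(), im[r,244:270,0].tolist())
E
```

```text
pics/w2.png [542.2 134.8] [538, 130, 10, 10, 78]
pics/w4.png [248.4 116.3] [242, 110, 14, 14, 153]
before [[ 0.52926433 -0.15458722  0.01526276]]
pics/w2.png [588 132]
[126, 127, 127, 127, 126, 127, 127, 127, 127, 129, 130, 130, 131, 131, 129, 125, 116, 94, 69, 73, 97, 120, 126, 127] [130, 130, 130, 131, 131, 130, 125, 110, 86, 69, 63, 63, 63, 63, 63, 61, 61, 59, 61, 74, 100, 123, 130, 131]
[126, 126, 126, 126, 126, 126, 126, 127, 127, 128, 129, 132, 135, 135, 133, 129, 123, 111, 80, 65, 79, 106, 123, 125] [130, 130, 130, 130, 130, 122, 100, 75, 63, 62, 63, 64, 65, 65, 64, 62, 61, 60, 61, 65, 82, 110, 126, 129]
[127, 128, 128, 128, 128, 128, 126, 124, 124, 125, 126, 134, 144, 142, 135, 127, 120, 109, 85, 69, 82, 109, 124, 127] [132, 132, 131, 132, 131, 120, 88, 64, 60, 61, 61, 64, 69, 68, 65, 61, 59, 59, 61, 66, 84, 113, 128, 131]
[128, 128, 129, 128, 128, 127, 125, 123, 122, 122, 121, 122, 124, 125, 122, 116, 111, 95, 74, 71, 90, 115, 126, 128] [132, 132, 132, 132, 131, 119, 86, 64, 59, 59, 59, 60, 60, 61, 59, 57, 58, 61, 66, 73, 93, 119, 130, 132]
[126, 126, 126, 125, 126, 125, 122
[... 563 characters left out ...]
33] [139, 140, 140, 138, 126, 93, 68, 60, 60, 61, 63, 66, 69, 68, 63, 59, 58, 59, 62, 85, 121, 138, 142, 143, 142, 137]
[136, 137, 137, 136, 127, 99, 85, 103, 119, 122, 123, 127, 131, 128, 121, 116, 115, 116, 117, 121, 129, 137, 139, 139, 139, 138] [140, 140, 141, 140, 131, 101, 73, 62, 60, 60, 60, 62, 64, 62, 59, 57, 56, 57, 60, 82, 118, 139, 144, 144, 144, 142]Traceback (most recent call last):
  File "tri2.py", line 16, in <module>
    (ma,a),(mb,b)=[head(*f,(.5308,-.197,.0255)) for f in F]
                   ~~~~^^^^^^^^^^^^^^^^^^^^^^^^
  File "tri2.py", line 14, in head
    c=c[0,0]; print(c/6); return m,(c[:2]+.5)/6-.5+q-12
      ~^^^^^
TypeError: 'NoneType' object is not subscriptable
```

The plunger triangulates to z 16.5 mm now, against 15.3 mm before the plate was fitted, when it was known to be up. A plunger still pressed down would read about 4 mm lower, so it has snapped up. Handing in.

```bash
python3 -c "
from plant import *
print(close_job())"
```

```text
the job is handed in; nothing more can be done
None
```

The plate is flat on the base and slid home against the hard stop, and camera triangulation shows the plunger up in its round hole; I let go, left the other things untouched, and handed the job in at about 17 s, with wrist readings never above about 17 N.

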